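Set the bench magnifier over the beetle

ROBOT

A 6-joint arm with a two-finger parallel gripper is mounted at the origin on the work surface. World frame = base frame: x ahead of the robot, y to its left, z up, the work surface at z = 0. Lengths are in mm, angles in rad, forces in N, time in s.
With the tool pointing down it reaches from about 350 to 775 mm from the base axis. Payload 7.3 kg.
Tool frame: the origin (TCP) lies on the centre line of the jaws, within the pads' length; the fingertips stand 17 mm ahead of it and the grasp point (between the pads) lies 2 mm behind it; z points along the fingers, y is the line along which they close (so a half turn about z gives the same grasp; the last joint's range is limited). The gripper opens to 92 mm and grips with 3 to 60 N. Pads are 19 mm wide; open, the fingers measure 130 mm over their backs; the gripper's body (75 mm by 190 mm) begins 47 mm behind the grasp point.
Start: joints at [-1.299, 0.342, 1.524, -0, 1.275, -0.146], TCP at [213.042, -479.85, 243.741] pointing down, gripper open.
Joint ranges: [-2.53, 2.53], [-0.77, 2.02], [0.04, 2.7], [-1, 4.14], [0.28, 2.66], [-3.11, 3.11]. Speed limits (rad/s): [2.57, 2.57, 3.14, 3.14, 3.14, 3.14].

INTERFACE

Orientations are given as [roll, pitch, yaw] about the fixed x, y, z axes, in that order (R = Rz(yaw) Ry(pitch) Rx(roll)).
In Python, from plant import bot gives the robot as it stands. The module is installed in compiled form; this text tells all that it offers.
- The arm moves only by the shell command python3 -m pendant 'ROWS'. ROWS is JSON, a list of rows, each a list of 3 entries, a list of its own where there are three numbers: the shift along the world's x, y, z as a fraction of full scale, then the turn, a rotation vector about the world's x, y, z as a fraction of full scale, then the opening, from -1 (shut) to 1 (fully open), so that 0 is half open. In form: [[[tx, ty, tz], [rx, ry, rz], claw], ...]. A call has exactly 10 rows; each row shifts and turns the commanded pose from where the row before left it; what a row does not reach is not made up. Full scale, the value 1, is 30 mm for a shift and 0.12 rad for a turn. A row lasts 1/12 s, in which the tool goes at most 41.7 mm and 7.16 degrees, less where a joint would pass 70% of its speed; a pose out of reach is approached as far as the arm can. A call with a number of a shift or a turn outside -1 to 1 is refused whole. A call with a gripper value outside its range is refused whole. The fingers move at their own pace and stop on an object; the grip force is fixed at half the most. Time passes only in rows, so rows that do not move let the fingers close, or fill a call up. It gives the time, the measured TCP pose, the force, the opening and the grip force at its end, in the units of the state.
- bot.get_obs(): the state, without advancing time (a new reading comes with each control period).
- bot.capture(name): name is "scene" or "side" or "wrist"; returns the picture (480x640x3 uint8, blue, green, red); there is no depth.
- bot.camera_params(name): a dict with "fovy" (degrees; the focal length in pixels is half the picture's height over the tangent of half this angle, whatever the lens; pixels are square), "cx", "cy" (the principal point, pixels), "distortion" ([k1, k2, p1, p2, k3] as OpenCV has them; the pictures are not rectified), "camera_from_world" (4x4, takes a point from world to camera coordinates). Camera axes: x right, y down, z forward; pixel columns grow to the right and rows downward; lengths in mm; the calibration is good to about 2 mm. A picture is of the moment at which its call begins: read the wrist's pose just before it. camera_params takes no time and is no camera call; for the wrist camera it gives the pose at the moment of the call.
- bot.close_job(): hands the job in; it is judged then, once.
The state is a dict: "time": time; "joint_positions": joint angles; "dq": joint speeds; "tau": joint torques, N m; "tool_pos": TCP position; "tcp_rot": TCP orientation; "contact_force": force on the tool from outside, world axes, zero at the start; "moment": the same for the moment, N m; "grip_width": finger opening in mm; "finger_force": force on a finger pad.
Only numpy, scipy, OpenCV 4.12 (cv2) and the standard library are available. Lean on these libraries where they do the work, as an engineer would, in place of code of your own. Each camera call takes 0.05 s, during which the arm holds its last target. There are 200 camera calls.

TASK

Set up the bench magnifier for looking at the beetle: swing its arm sideways until the lens is centred straight above the beetle (not the snail shell), and tilt the lens head down until the lens is level. Leave the two specimen boards and the other things on the bench where they are, and let go of the magnifier.

Things in the scene. Friction and masses are not known exactly. Their poses are not given: they have to be found in the camera images.
- magnifier_stand: Magnifier stand, fixed to the bench: black round foot 140 mm across, 24 mm high, with a 22 mm steel post. Origin on the bench at the foot's centre; the vertical swivel axis is the post. On the post, centred 210 mm above the bench, a level black arm 20 mm wide turns about it; 100 mm out it ends in a cross hinge (fork 50 mm wide) that carries the lens head.
- swivel (a joint): Swivel of the arm about the post, rad, -1.5 to 1.5. At 0 the arm points from the post along the stand's own -x axis; positive is counter-clockwise from above. Stiff: stays where left; about 1.6 N sideways at the handle moves it.
- tilt (a joint): Tilt of the lens head about the level cross hinge (100 mm from the post axis, 210 mm above the bench), rad, -0.9 to 1.2. 0: head in line with the arm, lens level; positive: handle end raised. Starts raised by 0.5 to 1.0; can be pushed on past level. Stiff: stays where left; 1 to 5 N at the handle moves it.
- lens (a point): Centre of the lens: a clear disc in a flat black ring 110 mm across, 22 mm thick. It lies 70 mm beyond the tilt hinge, so 170 mm from the post axis when level. Its z axis is the lens axis, vertical when the lens is level; its -x axis points to the handle.
- handle (a point): Point inside the handle, on its centre line, 160 mm from the tilt hinge. The handle is a straight black bar 20 mm wide, 18 mm thick, in the ring's plane on the side away from the hinge, 125 to 188 mm from the hinge. Site -x axis: along the bar to its free end; y across its width, z across its thickness.
- beetle_board: Loose light green foam board, 100 x 80 x 24 mm, 0.15 kg, with a big dark brown beetle (66 mm long, 29 mm wide, six legs and a horn) lying at its middle; top of the beetle 50 mm above the bench. Origin at the centre of the board's underside.
- beetle (a point): Middle of the beetle, above the middle of its board, 35 mm above the bench. It lies 155 to 185 mm from the post axis, so that the lens can be brought above it by swivelling.
- shell_board: A like green foam board, 100 x 80 x 24 mm, 0.15 kg, with a white pointed snail shell (66 mm long, 38 mm wide) at its middle. Either board may be on either side. Origin at the centre of the board's underside.
- jar: Bystander: clear sample jar with a steel lid, 64 mm in diameter, 95 mm high, standing. Origin at the centre of its foot.
- dish: Bystander: shallow glass dish, 96 mm in diameter, 18 mm high. Origin at the centre of its underside.
- brush: Bystander: brush 170 mm long lying on the bench. Origin at its underside.
Things that resemble listed ones, but are neither listed nor needed, are in the scene too. What is shaped like the beetle_board but red is not meant.

How it is judged (in metres and radians):
At the end, for the whole second after the job is handed in: The middle of the lens is within 25 mm, seen from above, of the middle of the beetle, the lens is level within 0.14 rad (8 degrees), and the magnifier is at rest (horizontal distance between lens and beetle below 0.025 m and angle between lens's own z axis and vertical below 0.14 rad and velocity of joint swivel between -0.05 and 0.05 rad/s and velocity of joint tilt between -0.05 and 0.05 rad/s); the robot touches nothing.
It fails at once if a specimen board is moved by more than 15 mm (distance of any of beetle_board, shell_board from where it was at the start of the episode above 0.015 m).
It fails at once if the jar, the dish or the brush is moved by more than 30 mm (distance of any of jar, dish, brush from where it was at the start of the episode above 0.03 m).
It also fails if it takes over 42 s, if anything falls off the work surface, if the arm or the gripper's body presses on something with over 40 N, if the wrist force passes 120 N, or if a joint passes its speed limit or range.

## Working session

There is one attempt and no reset: what is moved stays moved. The work goes in short steps, Python scripts to look and compute and a shell command to move; the robot and the scene stay as the last step left them, time stands still between calls to the robot, and variables do not carry over. Pictures are saved under pics/ and viewed, at most 10 in all, crops included, and the job is handed in when it is done.

```bash
mkdir -p pics; cat > h.py <<'E'
import numpy as np, cv2
from plant import bot
def cam(n):
    p=bot.camera_params(n); f=240/np.tan(np.radians(p["fovy"])/2)
    K=np.array([[f,0,p["cx"]],[0,f,p["cy"]],[0,0,1]]); return K,np.array(p["distortion"],float),np.array(p["camera_from_world"])
def ray(n,uv,c=None):
    K,D,T=c or cam(n); q=cv2.undistortPoints(np.array([[uv]],float),K,D)[0,0]
    R=T[:3,:3]; o=-R.T@T[:3,3]; d=R.T@np.array([q[0],q[1],1]); return o,d/np.linalg.norm(d)
def onz(n,uv,z,c=None):
    o,d=ray(n,uv,c); return o+d*(z-o[2])/d[2]
def proj(n,P,c=None):
    K,D,T=c or cam(n); return cv2.projectPoints(np.array(P,float).reshape(-1,3),cv2.Rodrigues(T[:3,:3])[0],T[:3,3],K,D)[0][:,0]
def tri(rs):
    A=sum(np.eye(3)-np.outer(d,d) for o,d in rs); b=sum((np.eye(3)-np.outer(d,d))@o for o,d in rs); return np.linalg.solve(A,b)
E
python3 - <<'E'
from h import *
for n in("scene","side"):
    cv2.imwrite(f"pics/{n}0.png",bot.capture(n)); K,D,T=cam(n); print(n,-T[:3,:3].T@T[:3,3],T[2,:3],K[0,0])
print(bot.get_obs())
E
```

```text
scene [1089.9225618   596.83296571 1130.3714314 ] [-0.43040625 -0.44866831 -0.78322871] 557.479331447978
side [175.42912652 597.04004561 887.64841861] [ 0.35362098 -0.57166902 -0.74036932] 484.7544972476377
{'time': 0.1, 'joint_positions': array([-1.29903844e+00,  3.42678343e-01,  1.52488739e+00,  1.43385989e-05,
        1.27543206e+00, -1.46000705e-01]), 'dq': array([ 1.47403439e-03, -1.53773262e-03, -1.82665205e-03, -1.09698138e-03,
        9.33005464e-05, -3.22651339e-04]), 'tau': array([ 2.11248647e-03, -4.32004094e+01, -2.44693172e+01,  7.19942339e-02,
        5.25995472e-02, -3.97578367e-05]), 'tool_pos': array([ 212.93263798, -479.51526868,  243.11322758]), 'tcp_rot': array([-3.14020445e+00, -2.17990328e-04,  4.17754254e-01]), 'contact_force': array([-0.81263645, -0.32483589, -0.53889069]), 'moment': array([ 0.01233874, -0.02004009,  0.00080734]), 'finger_force': 0.0, 'grip_width': 91.79920235708505}
```

View pics/scene0.png

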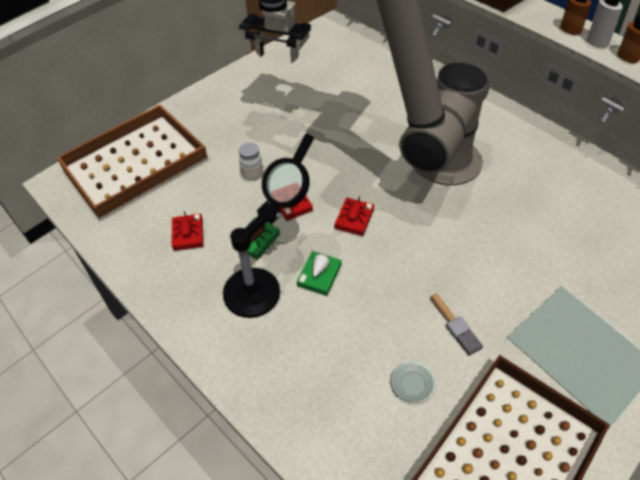

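View pics/side0.png

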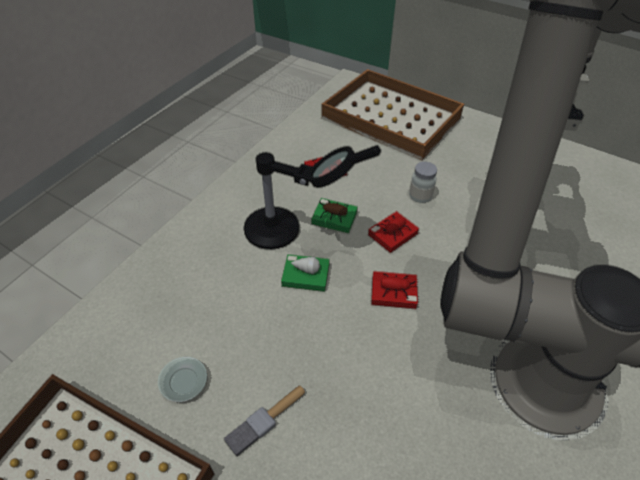

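Scene view: the magnifier foot is at (251,292), the lens at (287,182) and the handle tip at (308,140). Side view: the foot is at (271,228), the lens at (331,166) and the handle tip at (378,151).

Candidates in the side view:
- **Green board with dark beetle (335,212):** fits the description.
- **Green board with white shell (305,270):** this is the shell_board.
- **Red boards at (394,231), (395,289) and (312,163):** excluded by colour.

Next I'll confirm with a crop and measure.

```bash
cat > m.py <<'E'
from h import *
def greens(n,im):
    h=cv2.cvtColor(im,cv2.COLOR_BGR2HSV); m=cv2.inRange(h,(45,120,50),(80,255,255))
    m=cv2.morphologyEx(m,cv2.MORPH_CLOSE,np.ones((9,9)))
    cs=cv2.findContours(m,cv2.RETR_EXTERNAL,cv2.CHAIN_APPROX_NONE)[0]
    return [c for c in cs if cv2.contourArea(c)>200]
E
python3 - <<'E'
from m import *
for n in("scene","side"):
    im=cv2.imread(f"pics/{n}0.png")
    for c in greens(n,im):
        r=cv2.minAreaRect(c); M=cv2.moments(c); uv=(M["m10"]/M["m00"],M["m01"]/M["m00"])
        print(n,"green",np.round(uv),cv2.contourArea(c),"hull->z24",np.round(onz(n,uv,18)))
    g=cv2.cvtColor(im,cv2.COLOR_BGR2GRAY); m=cv2.inRange(im,(0,0,0),(38,38,38))
    x,y=(251,292) if n=="scene" else (271,228)
    N,L,S,C=cv2.connectedComponentsWithStats(m)
    for i in range(1,N):
        if S[i][4]>60 and S[i][0]>150 and S[i][0]+S[i][2]<400: print(n,"dark",S[i],np.round(C[i]), np.round(onz(n,C[i],12)))
im=cv2.imread("pics/side0.png")[110:320,230:430]; sc=cv2.imread("pics/scene0.png")[120:330,160:360]
cv2.imwrite("pics/crop.png",cv2.resize(np.hstack([im,sc]),None,fx=2,fy=2,interpolation=cv2.INTER_CUBIC))
E
```

```text
scene green [319. 276.] 776.0 hull->z24 [561.  38.  18.]
scene green [263. 241.] 466.0 hull->z24 [ 586. -142.   18.]
scene dark [259   0  27  11 205] [272.   5.] [ -239. -1041.    12.]
scene dark [240  14  70  34 739] [273.  29.] [-117. -894.   12.]
scene dark [ 232  134   81  118 1635] [272. 202.] [ 478. -229.   12.]
scene dark [ 224  269   55   48 1936] [251. 294.] [709. -44.  12.]
side green [305. 276.] 880.0 hull->z24 [545.  42.  18.]
side green [334. 218.] 688.5 hull->z24 [ 582. -151.   18.]
side dark [ 257  146  123   41 1633] [314. 166.] [ 735. -303.   12.]
side dark [ 245  208   54   41 1623] [272. 228.] [699. -44.  12.]
side dark [201 466  13  14  91] [208. 474.] [460. 487.  12.]
```

View pics/crop.png

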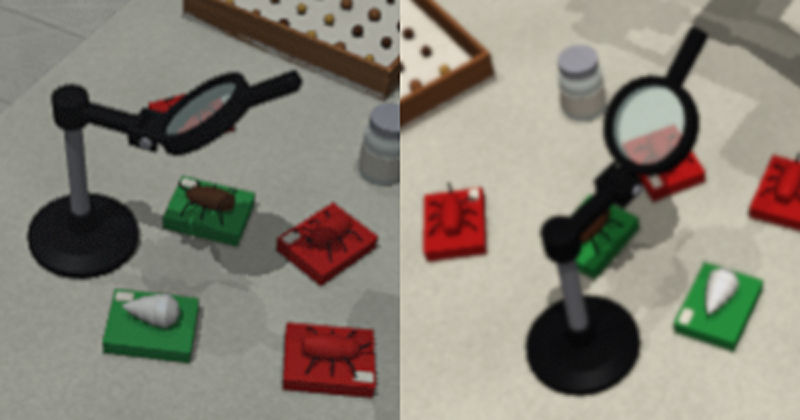

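The crop confirms that the green board with the dark brown beetle, side (334,212), is the target; the shell board and the red boards are not. Next: refined positions, plus the lens and handle by triangulation.

```bash
cat >> m.py <<'E'
def hullc(c):
    M=cv2.moments(cv2.convexHull(c)); return np.array((M["m10"]/M["m00"],M["m01"]/M["m00"]))
def mag(n,im,lo=38,xr=(150,420),yr=(100,330)):
    m=cv2.inRange(im,(0,0,0),(lo,lo,lo)); cs,h=cv2.findContours(m,cv2.RETR_CCOMP,cv2.CHAIN_APPROX_NONE)
    return cs,h
E
python3 - <<'E'
from m import *
R={}
for n in("scene","side"):
    im=cv2.imread(f"pics/{n}0.png"); 
    for c in greens(n,im): uv=hullc(c); print(n,"green",uv.round(),onz(n,uv,12).round(1))
    cs,h=mag(n,im)
    for i,c in enumerate(cs):
        x,y,w,hh=cv2.boundingRect(c)
        if not(150<x and x+w<420 and y>100 and y+hh<330): continue
        a=cv2.contourArea(c)
        if a<150: continue
        hole=h[0][i][3]>=0
        if not hole and y>200: u=hullc(c); print(n,"foot",u.round(1),onz(n,u,12).round(1))
        elif hole: e=cv2.fitEllipse(c); print(n,"hole",a,e); R[n+"L"]=e[0]
        else:
            P=c[:,0,:].astype(float); 
            # handle end: contour point(s) farthest from post cap
            post=np.array((241,240)) if n=="scene" else np.array((265,163))
            d=np.linalg.norm(P-post,axis=1); t=P[d>d.max()-4].mean(0); print(n,"tip",t); R[n+"T"]=t
    im2=cv2.cvtColor(im,cv2.COLOR_BGR2HSV)
    if n=="side":
        b=cv2.inRange(im2[200:225,318:356],(0,60,20),(18,255,160)); ys,xs=np.nonzero(b); print("beetle",xs.mean()+318,ys.mean()+200,len(xs),onz(n,(xs.mean()+318,ys.mean()+200),38))
L=tri([ray(n,R[n+"L"]) for n in("scene","side")]); T=tri([ray(n,R[n+"T"]) for n in("scene","side")])
print("lens",L,"tip",T, [proj(n,[L,T]).round(1).tolist() for n in("scene","side")])
E
```

```text
scene green [319. 273.] [552.2  27.9  12. ]
scene green [263. 240.] [ 581.4 -148.7   12. ]
scene foot [251.  292.4] [707.2 -47.2  12. ]
scene tip [309.27272727 136.45454545]
scene hole 1254.0 ((284.17437744140625, 181.868408203125), (37.12711715698242, 43.1429328918457), 25.589143753051758)
side green [306. 273.] [551.1  30.9  12. ]
side green [334. 216.] [ 588.6 -163.    12. ]
side foot [271.3 227.7] [700.6 -44.6  12. ]
side tip [377.53846154 150.07692308]
side hole 483.5 ((329.8616638183594, 164.01556396484375), (14.17517375946045, 43.613189697265625), 54.004173278808594)
beetle 335.0652173913044 208.56521739130434 184 [ 587.69140004 -162.95430614   38.        ]
lens [554.35418629 -71.7178691  258.68234607] tip [460.84897734 -86.97471371 321.72080245] [[[284.2, 182.0], [309.2, 136.3]], [[329.9, 163.9], [377.4, 150.2]]]
```

```bash
python3 -m pendant '[[[0.4,0.6,0.5],[0,0,-0.1],1],[[0.4,0.6,0.5],[0,0,-0.1],1],[[0.4,0.6,0.5],[0,0,-0.1],1],[[0.4,0.6,0.5],[0,0,-0.1],1],[[0.4,0.6,0.5],[0,0,-0.1],1],[[0.4,0.6,0.5],[0,0,-0.1],1],[[0.4,0.6,0.5],[0,0,-0.1],1],[[0.4,0.6,0.5],[0,0,-0.1],1],[[0.4,0.6,0.5],[0,0,-0.1],1],[[0.4,0.6,0.5],[0,0,-0.1],1]]'
python3 -m pendant '[[[0.5,0.72,0],[0,0,-0.1],1],[[0.5,0.72,0],[0,0,-0.1],1],[[0.5,0.72,0],[0,0,-0.1],1],[[0.5,0.72,0],[0,0,-0.1],1],[[0.5,0.72,0],[0,0,-0.1],1],[[0.5,0.72,0],[0,0,-0.1],1],[[0.5,0.72,0],[0,0,-0.1],1],[[0.5,0.72,0],[0,0,-0.1],1],[[0.5,0.72,0],[0,0,-0.1],1],[[0,0,0],[0,0,-0.1],1]]'
python3 - <<'E'
from h import *
c=cam("wrist"); cv2.imwrite("pics/w1.png",bot.capture("wrist")); o=bot.get_obs(); print(o["tool_pos"],o["tcp_rot"],o["time"])
print(proj("wrist",[[483,-83.4,306.8],[554,-72,256],[461,-87,322]],c))
E
```

```text
time: 0.93
tool_pos: [333.4, -298.7, 394.2]
tcp_rot: [-3.141, 0.0, 0.297]
contact_force: [0.2, -0.2, -0.4]
grip_width: 91.9
finger_force: 0.0
time: 1.77
tool_pos: [469.6, -102.3, 393.1]
tcp_rot: [-3.14, -0.0, 0.181]
contact_force: [-0.2, -0.2, -1.1]
grip_width: 91.8
finger_force: 0.0
[ 468.64245975 -103.86523904  393.11677608] [-3.14085179e+00  1.00283696e-03  1.79885516e-01] 1.8167
[[290.8528928  228.70419491]
 [296.45875704 106.49604734]
 [289.07172652 273.17888863]]
```

View pics/w1.png

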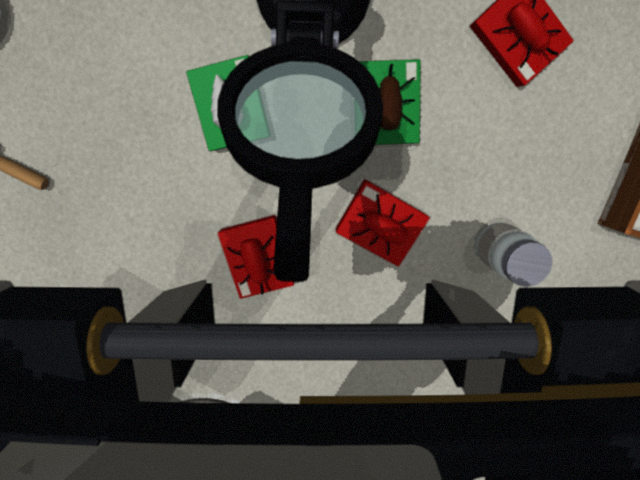

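The wrist view shows the handle running from (295,185) to its tip at (291,280), centred between the jaws' reach and agreeing with the triangulation. Next I go over it, down, and close.

```bash
python3 -m pendant '[[[0.25,0.35,0],[0,0,0],1],[[0.25,0.35,0],[0,0,0],1],[[0,0,0],[0,0,0],1],[[0,0,-0.7],[0,0,0],1],[[0,0,-0.7],[0,0,0],1],[[0,0,-0.7],[0,0,0],1],[[0,0,-0.4],[0,0,0],1],[[0,0,-0.4],[0,0,0],1],[[0,0,0],[0,0,0],1],[[0,0,0],[0,0,0],1]]'
python3 -m pendant '[[[0,0,0],[0,0,0],-0.2],[[0,0,0],[0,0,0],-0.3],[[0,0,0],[0,0,0],-0.4],[[0,0,0],[0,0,0],-0.5],[[0,0,0],[0,0,0],-0.6],[[0,0,0],[0,0,0],-0.8],[[0,0,0],[0,0,0],-0.8],[[0,0,0],[0,0,0],-0.8],[[0,0,0],[0,0,0],-0.8],[[0,0,0],[0,0,0],-0.8]]'
python3 - <<'E'
import numpy as np
# swing 0.62 rad about the post, from current TCP
P=np.array([704,-46]); a=np.array([483,-83])-P
r=np.hypot(*a); t0=np.arctan2(a[1],a[0])
t=t0+np.linspace(0,.62,21); X=np.c_[r*np.cos(t),r*np.sin(t)]; print(r,t0%6.283,np.round(np.diff(X,axis=0)/30,2).tolist(), .031/.12)
E
```

```text
time: 2.65
tool_pos: [482.4, -85.3, 306.6]
tcp_rot: [-3.141, 0.001, 0.177]
contact_force: [-0.1, -0.6, 0.8]
grip_width: 91.7
finger_force: 0.0
time: 3.48
tool_pos: [483.1, -84.4, 306.7]
tcp_rot: [3.142, -0.0, 0.178]
contact_force: [0.6, -0.6, 0.5]
grip_width: 29.6
finger_force: 0.0
224.07588000496617 3.307289699408527 [[0.04, -0.23], [0.05, -0.23], [0.06, -0.22], [0.06, -0.22], [0.07, -0.22], [0.08, -0.22], [0.08, -0.22], [0.09, -0.21], [0.1, -0.21], [0.1, -0.21], [0.11, -0.2], [0.12, -0.2], [0.12, -0.2], [0.13, -0.19], [0.13, -0.19], [0.14, -0.18], [0.15, -0.18], [0.15, -0.18], [0.16, -0.17], [0.16, -0.17]] 0.25833333333333336
```

```bash
python3 -m pendant '[[[0,0,0],[0,0,0],-1],[[0,0,0],[0,0,0],-1],[[0,0,0],[0,0,0],-1],[[0,0,0],[0,0,0],-1],[[0,0,0],[0,0,0],-1],[[0.04,-0.23,0],[0,0,0.26],-1],[[0.05,-0.23,0],[0,0,0.26],-1],[[0.06,-0.22,0],[0,0,0.26],-1],[[0.06,-0.22,0],[0,0,0.26],-1],[[0.07,-0.22,0],[0,0,0.26],-1]]'

```

```text
time: 4.32
tool_pos: [490.9, -118.5, 306.7]
tcp_rot: [-3.142, 0.001, 0.335]
contact_force: [-3.3, -0.7, 1.8]
grip_width: 19.8
finger_force: 30.0
```

Gripped on the 20 mm bar with low forces. I'll carry on with the swing.

```bash
python3 -m pendant '[[[0.08,-0.22,0],[0,0,0.26],-1],[[0.08,-0.22,0],[0,0,0.26],-1],[[0.09,-0.21,0],[0,0,0.26],-1],[[0.1,-0.21,0],[0,0,0.26],-1],[[0.1,-0.21,0],[0,0,0.26],-1],[[0.11,-0.2,0],[0,0,0.26],-1],[[0.12,-0.2,0],[0,0,0.26],-1],[[0.12,-0.2,0],[0,0,0.26],-1],[[0.13,-0.19,0],[0,0,0.26],-1],[[0.13,-0.19,0],[0,0,0.26],-1]]'
python3 -m pendant '[[[0.14,-0.18,0],[0,0,0.26],-1],[[0.15,-0.18,0],[0,0,0.26],-1],[[0.15,-0.18,0],[0,0,0.26],-1],[[0.16,-0.17,0],[0,0,0.26],-1],[[0.16,-0.17,0],[0,0,0.26],-1],[[0,0,0],[0,0,0],-1],[[0,0,0],[0,0,0],-1],[[0,0,0],[0,0,0],-1],[[0,0,0],[0,0,0],-1],[[0,0,0],[0,0,0],-1]]'
python3 - <<'E'
from h import *
for n in("scene","side"): cv2.imwrite(f"pics/{n}2.png",bot.capture(n))
a=[cv2.imread(f"pics/{n}2.png")[100:340,170:430] for n in("scene","side")]
cv2.imwrite("pics/c2.png",cv2.resize(np.hstack(a),None,fx=1.5,fy=1.5,interpolation=cv2.INTER_CUBIC))
E
```

```text
time: 5.15
tool_pos: [522.1, -181.0, 306.9]
tcp_rot: [3.142, 0.003, 0.646]
contact_force: [-5.8, -3.9, 2.1]
grip_width: 19.4
finger_force: 29.9
time: 5.98
tool_pos: [545.2, -208.3, 307.2]
tcp_rot: [3.139, 0.004, 0.8]
contact_force: [-4.8, -7.7, 2.5]
grip_width: 19.7
finger_force: 29.8
```

View pics/c2.png

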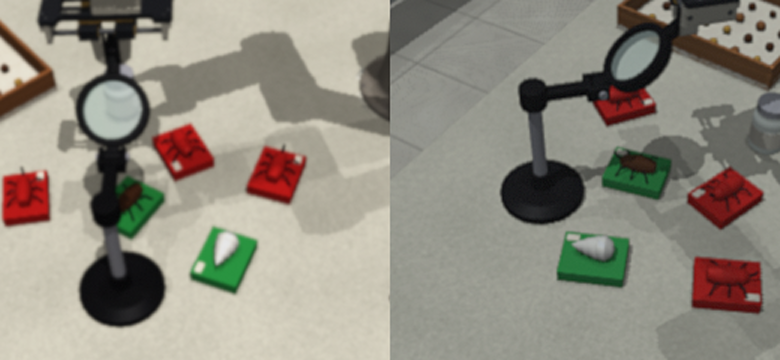

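The swing is done: the handle azimuth is 225.5° against 225.2° for the beetle, and the boards are unmoved. In the crop the lens at scene (113,110) is still raised. Next I work out the tilt arc.

```bash
python3 - <<'E'
import numpy as np
th=np.linspace(.667,0,21); u=np.array([-.703,-.711])
d=np.diff(np.c_[160*np.cos(th)[:,None]*u,160*np.sin(th)],axis=0)/30; print(d.round(3).tolist())
E
```

```text
[[-0.076, -0.077, -0.142], [-0.072, -0.073, -0.145], [-0.069, -0.07, -0.148], [-0.065, -0.066, -0.152], [-0.062, -0.062, -0.155], [-0.058, -0.059, -0.157], [-0.054, -0.055, -0.16], [-0.051, -0.051, -0.163], [-0.047, -0.047, -0.165], [-0.043, -0.043, -0.167], [-0.039, -0.039, -0.169], [-0.035, -0.035, -0.171], [-0.031, -0.031, -0.172], [-0.027, -0.027, -0.174], [-0.023, -0.023, -0.175], [-0.019, -0.019, -0.176], [-0.015, -0.015, -0.177], [-0.01, -0.011, -0.177], [-0.006, -0.006, -0.178], [-0.002, -0.002, -0.178]]
```

```bash
python3 -m pendant '[[[-0.075,-0.075,-0.14],[0,0,0],-1],[[-0.07,-0.07,-0.145],[0,0,0],-1],[[-0.07,-0.07,-0.15],[0,0,0],-1],[[-0.065,-0.065,-0.15],[0,0,0],-1],[[-0.06,-0.06,-0.155],[0,0,0],-1],[[-0.06,-0.06,-0.16],[0,0,0],-1],[[-0.055,-0.055,-0.16],[0,0,0],-1],[[-0.05,-0.05,-0.165],[0,0,0],-1],[[-0.05,-0.05,-0.165],[0,0,0],-1],[[-0.045,-0.045,-0.165],[0,0,0],-1]]'
python3 -m pendant '[[[-0.04,-0.04,-0.17],[0,0,0],-1],[[-0.035,-0.035,-0.17],[0,0,0],-1],[[-0.03,-0.03,-0.17],[0,0,0],-1],[[-0.025,-0.025,-0.175],[0,0,0],-1],[[-0.025,-0.025,-0.175],[0,0,0],-1],[[-0.02,-0.02,-0.175],[0,0,0],-1],[[-0.015,-0.015,-0.175],[0,0,0],-1],[[-0.01,-0.01,-0.175],[0,0,0],-1],[[0,0,-0.18],[0,0,0],-1],[[0,0,-0.18],[0,0,0],-1]]'
```

```text
time: 6.92
tool_pos: [528.3, -225.0, 261.1]
tcp_rot: [3.138, -0.0, 0.801]
contact_force: [-1.7, -1.5, 4.5]
grip_width: 19.7
finger_force: 30.0
time: 7.75
tool_pos: [522.1, -229.8, 207.1]
tcp_rot: [-3.142, -0.0, 0.802]
contact_force: [0.7, -3.4, 2.9]
grip_width: 20.2
finger_force: 30.0
```

```bash
cat > look.py <<'E'
from m import *
import sys
k=sys.argv[1]; R={}; a=[]
for n in("scene","side"):
    im=bot.capture(n); cv2.imwrite(f"pics/{n}{k}.png",im); a.append(im[100:340,170:430])
    cs,h=mag(n,im)
    for i,c in enumerate(cs):
        x,y,w,hh=cv2.boundingRect(c)
        if h[0][i][3]>=0 and cv2.contourArea(c)>200 and 150<x<420 and 80<y<330 and w<70: e=cv2.fitEllipse(c); R[n]=e[0]; print(n,np.round(e[0]+e[1],1))
    for c in greens(n,im): u=hullc(c); print(n,"green",u.round(1),onz(n,u,12).round(1))
cv2.imwrite(f"pics/c{k}.png",cv2.resize(np.hstack(a),None,fx=1.5,fy=1.5,interpolation=cv2.INTER_CUBIC))
if len(R)==2:
    L=tri([ray(n,R[n]) for n in R]); print("lens",L.round(1),[proj(n,[L]).round(1).tolist() for n in R])
o=bot.get_obs(); print(o["time"],o["tool_pos"],o["contact_force"])
E
python3 look.py 3
```

```text
scene [247.7 180.8  27.4  40.9]
scene green [319.  272.7] [552.4  27.9  12. ]
scene green [259.9 236.4] [ 579. -162.   12.]
side [340.3 151.8  24.7  41.6]
side green [305.8 273.5] [551.1  31.   12. ]
side green [334.4 215.9] [ 588.4 -162.3   12. ]
lens [ 583.4 -169.   213.9] [[[247.8, 181.0]], [[340.4, 151.6]]]
7.85 [ 521.72599063 -229.40693532  206.37550733] [ 1.9923997  -3.19646341 -1.83237508]
```

View pics/c3.png

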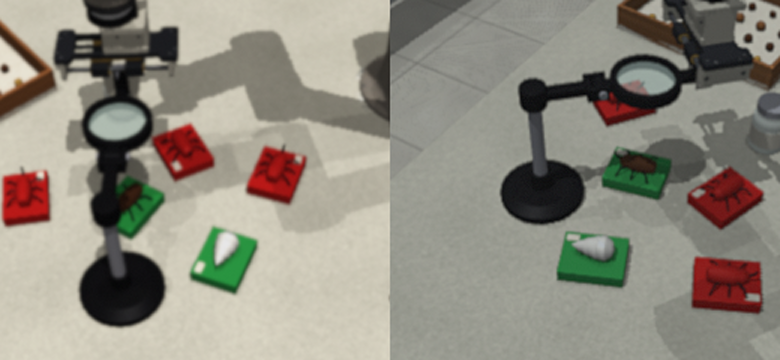

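The lens is at (583,-169), about 7 mm from the beetle at (587,-163), and it looks level in the crop at scene (117,123). I'll release and rise straight up.

```bash
python3 -m pendant '[[[0,0,0],[0,0,0],-0.4],[[0,0,0],[0,0,0],0],[[0,0,0],[0,0,0],0.4],[[0,0,0],[0,0,0],0.4],[[0,0,0],[0,0,0],0.4],[[0,0,0],[0,0,0],0.4],[[0,0,0],[0,0,0],0.4],[[0,0,0.1],[0,0,0],0.4],[[0,0,0.3],[0,0,0],0.4],[[0,0,0.5],[0,0,0],0.4]]'
python3 -m pendant '[[[0,0,0.8],[0,0,0],0.4],[[0,0,0.8],[0,0,0],0.4],[[0,0,0.8],[0,0,0],0.4],[[-0.4,-0.4,0.4],[0,0,0],0.4],[[-0.4,-0.4,0.4],[0,0,0],0.4],[[-0.3,-0.3,0],[0,0,0],0.4],[[0,0,0],[0,0,0],0.4],[[0,0,0],[0,0,0],0.4],[[0,0,0],[0,0,0],0.4],[[0,0,0],[0,0,0],0.4]]'
python3 look.py 4; python3 - <<'E'
from h import *
c=cam("wrist"); cv2.imwrite("pics/w4.png",bot.capture("wrist"))
print(proj("wrist",[[587,-163,35]],c), (-c[2][:3,:3].T@c[2][:3,3]))
E
```

```text
time: 8.68
tool_pos: [521.4, -229.6, 234.3]
tcp_rot: [-3.139, 0.001, 0.802]
contact_force: [0.3, 0.9, -0.3]
grip_width: 64.0
finger_force: 0.0
time: 9.52
tool_pos: [489.3, -262.3, 329.9]
tcp_rot: [-3.14, -0.0, 0.802]
contact_force: [0.2, -0.4, 0.2]
grip_width: 64.2
finger_force: 0.0
scene [247.8 181.   27.4  41.1]
scene green [319.  272.7] [552.4  27.9  12. ]
scene green [259.8 236.4] [ 579.2 -161.8   12. ]
side [340.3 151.8  24.7  41.7]
side green [305.8 273.4] [551.1  31.   12. ]
side green [334.4 215.9] [ 588.4 -162.3   12. ]
lens [ 583.3 -168.7  213.7] [[[247.9, 181.1]], [[340.4, 151.7]]]
9.6167 [ 489.31854732 -262.3709399   330.09326028] [-0.67873794 -0.97954684 -0.62790849]
[[319.23147749  64.13749954]] [ 539.6062484  -210.95613512  470.89995352]
```

View pics/w4.png

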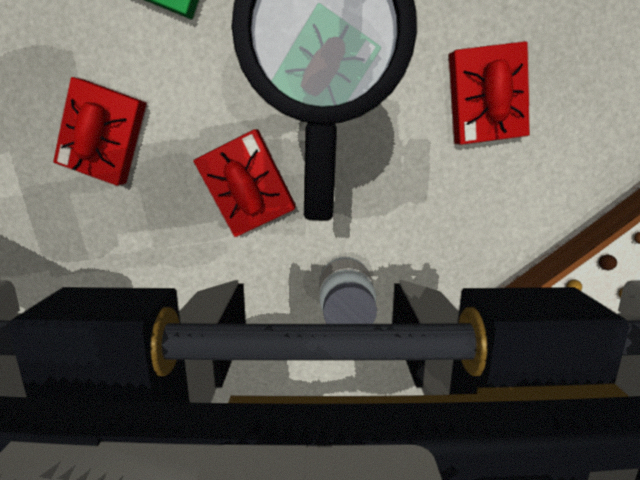

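View pics/c4.png

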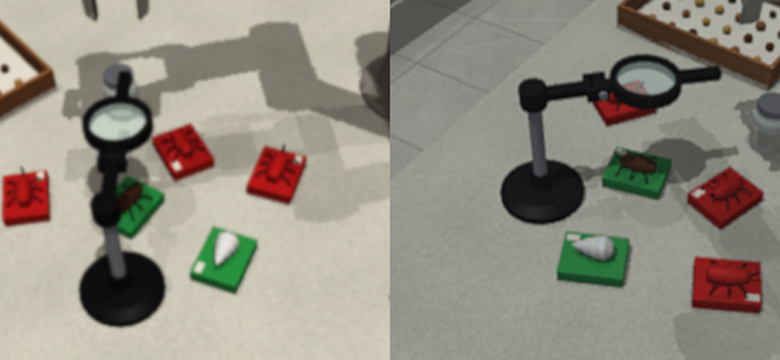

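The wrist view shows the brown beetle at (323,66) inside the lens ring, matching the projected (319,64). The c4 crop shows the magnifier free and the boards unmoved. One last level check, from the height of the handle tip.

```bash
python3 - <<'E'
from m import *
R={}
for n,post in(("scene",(241,240)),("side",(265,163))):
    im=cv2.imread(f"pics/{n}4.png"); cs,h=mag(n,im)
    for i,c in enumerate(cs):
        x,y,w,hh=cv2.boundingRect(c)
        if h[0][i][3]<0 and cv2.contourArea(c)>500 and 150<x and x+w<440 and y>90 and y+hh<262:
            P=c[:,0,:].astype(float); d=np.linalg.norm(P-post,axis=1); R[n]=P[d>d.max()-4].mean(0); print(n,R[n])
T=tri([ray(n,R[n]) for n in R]); L=np.array([583.3,-168.7,213.7])
print(T,"tilt",np.arctan2(T[2]-L[2],np.hypot(*(T-L)[:2])))
# expected ellipse of a level and tilted ring of r=44 at z=210+-11
for t in(-.15,0,.15):
    u=np.array([-.707,-.707,0]); v=np.array([.707,-.707,0]); a=np.linspace(0,6.28,60)
    d=u*np.cos(t)+np.array([0,0,np.sin(t)]); C=L+0*d
    print(t,[np.round(cv2.fitEllipse(proj(n,C+44*(np.cos(a)[:,None]*d+np.sin(a)[:,None]*v)).astype(np.float32))[1],1) for n in("scene","side")])
E
```

```text
scene [253.16666667 149.33333333]
side [272.52631579 245.92105263]
side [387.76923077 148.23076923]
[ 501.78912347 -245.87187211  207.95699295] tilt -0.051119171791941996
-0.15 [array([22.8, 38.3]), array([22.8, 39.4])]
0 [array([27.1, 38.3]), array([24.4, 39.4])]
0.15 [array([30.7, 38.2]), array([25.5, 39.4])]
```

The tilt is about -0.05 to 0 rad, well inside 0.14. The lens is about 7 mm from the beetle against a limit of 25 mm. Handing in.

```bash
python3 -c "
from plant import bot
print(bot.close_job())"
```

```text
the job is handed in; nothing more can be done
None
```

The job is handed in (no verdict was returned): the lens sits about 7 mm from straight above the beetle and measures level to about 0.05 rad, the two specimen boards have not moved, and the gripper has let go and is clear of the magnifier.

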